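# Wedge the rocking parts chest

## Robot

A 7-joint arm with a two-finger parallel gripper is mounted at the origin on the work surface. World frame = base frame: x ahead of the robot, y to its left, z up, the work surface at z = 0. Lengths are in m, angles in degrees, forces in N, time in s.
With the tool pointing down it reaches from about 0.425 to 0.875 m from the base axis. Payload 4.7 kg.
Tool frame: the origin (TCP) lies where the fingers leave the gripper's body, on its centre line; the fingertips stand 70 mm ahead of it and the grasp point (between the pads) lies 51 mm ahead of it (env.tip_reach is the distance from the TCP to the fingertips, in m); z points along the fingers, x is the direction in which the jaws open and shut, and the axes are right-handed (so a half turn about z gives the same grasp; the last joint's range is limited). The gripper opens to 87 mm and grips with 3 to 60 N. Pads are 19 mm wide; open, the fingers measure 117 mm over their backs; the gripper's body (75 mm by 190 mm) begins 51 mm behind the grasp point.
Start: joints at [-70.468, 18.392, -4.016, 83.108, 1.295, 78.541, -3.26], TCP at [0.209, 0.616, 0.292] pointing down, gripper open.
Joint ranges: [-163.93, 163.93], [-17.29, 119.83], [-79.2, 71.16], [3.27, 140.29], [-89.18, 269.18], [5.43, 117.66], [-154.24, 154.24]. Speed limits (degrees/s): [147.25, 147.25, 180, 180, 180, 180, 180].

## Interface

Orientations are given as [roll, pitch, yaw] about the fixed x, y, z axes, in that order (R = Rz(yaw) Ry(pitch) Rx(roll)).
In Python, from cell import env, optics, order gives the robot as it stands.
- The arm moves only by the shell command python3 -m creep 'ROWS' [FORCE]. ROWS is JSON, a list of rows, each a list of 7 numbers: the shift along the tool's x, y, z in cm, then the turn, a rotation vector about the tool's x, y, z in rad, then the opening, from 0 (shut) to 1 (fully open). A call has 1 to 20 rows; each row shifts and turns the pose as measured when the row begins, along the tool's axes as they then stand; what a row does not reach is not made up. A row lasts 1/10 s, in which the tool goes at most 50 mm and 8.59 degrees, less where a joint would pass 70% of its speed; a pose out of reach is approached as far as the arm can. A call with a gripper value outside its range is refused whole. The fingers move at their own pace and stop on an object; FORCE is the grip in N (left out, the last holds). Time passes only in rows, so rows that do not move let the fingers close. It gives the time, the measured TCP pose, the force and the opening at its end, in the units of the state.
- env.get_obs(): the state, without advancing time (a new reading comes with each control period).
- optics.read_camera(name): name is "scene" or "top" or "wrist"; returns a dict with "frame" (400x640x3 uint8, blue, green, red), "z_map" (400x640 float32, m along the optical axis (not along the pixel's ray), 0 where there is no reading), "fx", "fy", "cx", "cy" (pixels), "distortion" ([k1, k2, p1, p2, k3] as OpenCV has them; the pictures are not rectified), "R" (3x3) and "t" (3): a world point X has camera coordinates R X + t; the wrist camera has in their place "hand_eye" (4x4, takes a point from camera to tool coordinates, whose origin is the TCP and whose axes are the tool frame's). Camera axes: x right, y down, z forward; pixel columns grow to the right and rows downward; lengths in m; the calibration is good to about 2 mm. A picture is of the moment at which its call begins: read the wrist's pose just before it.
- order.sign_off(): hands the job in, once; it reports no verdict.
The state is a dict: "time_s": time; "qpos": joint angles; "joint_velocities": joint speeds; "effort": joint torques, N m; "tool_pos": TCP position; "tool_rot": TCP orientation; "force": force on the tool from outside, world axes, zero at the start; "wrist_torque": the same for the moment, N m; "grip_width": finger opening in m.
Only numpy, scipy, OpenCV 4.12 (cv2) and the standard library are available. Lean on these libraries where they do the work, as an engineer would, in place of code of your own. Each camera call takes 0.05 s, during which the arm holds its last target. There are 200 camera calls.

## Task

The little wooden parts chest rocks because its foot at one corner is too short. Push the beech wedge along the bench, thin end first and without picking it up, under that short foot until it is snug and the chest no longer rocks but still stands level; do not shove the chest out of its place or disturb the other things. Test it by pressing down firmly (about a kilogram's weight) with the fingertips on top of the chest, right above that foot, and finish while still pressing there with nothing but the wedge under the foot.

Things in the scene. Friction and masses are not known exactly. Their poses are not given: they have to be found in the camera images.
- chest: dark wooden chest, loose, 1.1 to 1.8 kg; six pale drawer fronts on its +x face, brass knobs 12 mm proud, brass top corners. Box 170 (x) by 240 (y) mm, underside 24 mm, flat top 110 mm above the bench. Square black feet 28 mm wide, centred 66 mm (x) and 98 mm (y) from its middle; the (+x, +y) one is short. Origin: under its middle at bench level, z up. Stands level on three feet at first
- chest_corner (a point): on the flat top of the chest, 110 mm above the bench, right above the middle of the short foot: the place to press. 2 to 4 N here tips the unwedged chest until the short foot comes down
- chest_short_foot (a point): bench-level point under the middle of the short foot (chest frame 66, 98, 0 mm). The foot's sole hangs 7 to 12 mm above it: how much differs from start to start, and the foot cannot be moved
- wedge: loose pale wooden wedge, 130 long, 60 wide, 90 g, thick end blue. Origin: middle of underside; x along it to the thin end, z up. Height rises evenly from 3 mm at the thin end (x = +65) to 26 mm at the thick end. Lies on the chest's +y side, thin end roughly towards the short foot. Slides with 1 N; when the slope meets the foot the push rises: 4 to 6 N is snug, much more shoves or jacks the chest
- wedge_thin_edge (a point): middle of the wedge's thin end, on the bench
- spool: white reel of solder, 60 mm across, 30 mm high, standing flat; origin under its middle
- mouthpiece0: silver trumpet mouthpiece, 27 mm across, 85 mm high, standing on its rim; origin under its middle
- mouthpiece1: brass trumpet mouthpiece, 27 mm across, 85 mm high, standing on its rim; origin under its middle
- screwdriver: screwdriver with orange handle, 200 mm long, 26 mm thick, lying along its x; origin under its middle
- mallet: mallet lying flat, reddish-brown head 90 mm long and 40 mm thick, pale handle; 255 mm long along its x, origin under its middle, head at +x (85 mm)
- spray_can: red spray can, 54 mm across, 190 mm high, upright; origin under its middle
- burner: hand burner standing upright, black grip, silver head, 68 mm across at the foot, 140 mm high; origin under its middle
Mind the look-alikes: they are no part of the job. Leave any pink or turquoise look-alike of the wedge alone.

How it is judged:
By the outcome, as a careful person would: the job done as asked, in the order asked, and still so for the second after the job is handed in, while the arm keeps its last pose, push and grip.
It also fails if it takes over 67 s, if anything falls off the work surface, if the arm or the gripper's body presses on something with over 40 N, if the wrist force passes 120 N, or if a joint passes its speed limit or range.

## Working session

There is one attempt and no reset: what is moved stays moved. The work goes in short steps, Python scripts to look and compute and a shell command to move; the robot and the scene stay as the last step left them, time stands still between calls to the robot, and variables do not carry over. Pictures are saved under pics/ and viewed, on a budget of 10 in all, crops included, one or two more only if the job needs it, and the job is handed in when it is done.

```bash
ls; mkdir -p pics; python3 - <<'E'
from cell import env, optics, order
import cv2,numpy as np,pickle
o=env.get_obs(); print({k:np.round(v,3).tolist() for k,v in o.items()})
d={}
for n in("scene","top"):
    c=optics.read_camera(n); d[n]=c; cv2.imwrite(f"pics/{n}0.png",c["frame"])
    print(n,c["fx"],c["cx"],c["cy"],np.round(c["distortion"],3),np.round(-np.array(c["R"]).T@c["t"],3))
pickle.dump(d,open("cams0.pkl","wb"))
E
```

```text
pics
{'time_s': 0.0, 'qpos': [-70.468, 18.438, -4.016, 83.175, 1.295, 78.539, -3.259], 'joint_velocities': [0.017, 0.053, 0.035, 0.022, -0.047, 0.034, -0.027], 'effort': [-0.002, -49.129, -0.405, -31.253, -0.064, 0.043, 0.0], 'tool_pos': [0.209, 0.615, 0.291], 'tool_rot': [179.995, 0.108, 71.279], 'force': [0.692, -0.04, 0.515], 'wrist_torque': [0.039, 0.041, 0.035], 'grip_width': 0.087}
scene 376.11690540857415 323.15831927246336 192.28348968834703 [-0.027  0.     0.     0.     0.   ] [1.284 0.379 0.731]
top 451.7970139021589 316.4482354550766 198.7737658383088 [-0.127  0.     0.     0.     0.   ] [ 0.413 -0.012  1.254]
```

View pics/top0.png

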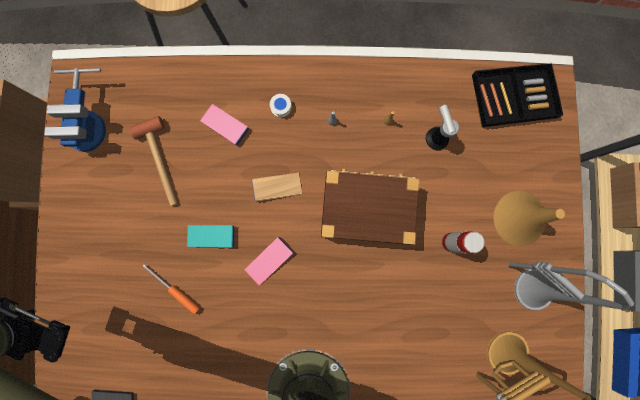

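View pics/scene0.png

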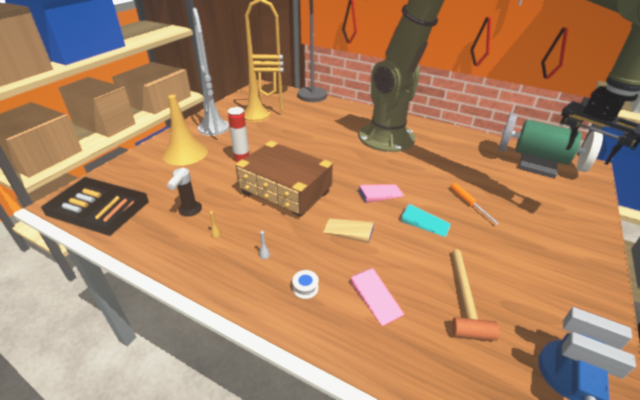

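The top view shows +x up and +y left. The chest is at (371,208), so its short foot is near (332,178). Wedge candidates are beech (277,187), pink (225,124), pink (270,260) and turquoise (211,236). I choose the beech one and will check it in a crop.

```bash
cat > h.py <<'E'
import cv2,numpy as np
def cam(c):
    K=np.array([[c["fx"],0,c["cx"]],[0,c["fy"],c["cy"]],[0,0,1]]); return K,np.array(c["distortion"],float)
def rays(c,uv,Rt=None):
    K,D=cam(c); n=cv2.undistortPoints(np.float64(uv).reshape(-1,1,2),K,D)[:,0]
    return np.c_[n,np.ones(len(n))]
def ext(c): return np.array(c["R"]),np.array(c["t"])
def onplane(c,uv,z):
    R,t=ext(c); C=-R.T@t; d=rays(c,uv)@R; s=(z-C[2])/d[:,2]; return C+d*s[:,None]
def cloud(c):
    R,t=ext(c); z=c["z_map"]; v,u=np.mgrid[:z.shape[0],:z.shape[1]]
    X=rays(c,np.c_[u.ravel(),v.ravel()])*z.reshape(-1,1); W=(X-t)@R; W[z.ravel()==0]=np.nan
    return W.reshape(*z.shape,3)
def proj(c,P):
    R,t=ext(c); K,D=cam(c); return cv2.projectPoints(np.float64(P).reshape(-1,1,3),cv2.Rodrigues(R)[0],t,K,D)[0][:,0]
E
python3 - <<'E'
import pickle,cv2,numpy as np; from h import *
d=pickle.load(open("cams0.pkl","rb"))
c=d["top"];W=cloud(c)
b=W[150:180,330:350]; print("bench z",np.nanmedian(W[290:340,350:450,2]),np.nanstd(W[290:340,350:450,2]))
for n in d:
    W=cloud(d[n]); m=(abs(W[...,2]-.11)<.006)&(W[...,0]>.3)&(W[...,0]<.75)&(abs(W[...,1])<.35)
    nl,l,s,ce=cv2.connectedComponentsWithStats(m.astype(np.uint8)); k=1+np.argmax(s[1:,4]); P=W[l==k]
    r=cv2.minAreaRect(np.float32(P[:,:2]*1000)); print(n,"chest",r,np.median(P[:,2]))
c=d["top"];W=cloud(c)
f=c["frame"].astype(int); hsv=cv2.cvtColor(c["frame"],cv2.COLOR_BGR2HSV)
sub=np.s_[165:210,245:310]
print(hsv[187,277],hsv[215,277],hsv[160,290])
h=W[...,2]; print(np.round(h[187,245:310:3]*1000,1))
big=cv2.resize(c["frame"][150:225,235:345],None,fx=5,fy=5,interpolation=cv2.INTER_CUBIC)
s=d["scene"]["frame"][205:255,310:390]; s=cv2.resize(s,None,fx=5,fy=4,interpolation=cv2.INTER_CUBIC)
o=np.zeros((375+200,550,3),np.uint8);o[:375]=big;o[375:,:400]=s
cv2.imwrite("pics/crop1.png",o)
E
```

```text
bench z -0.0008377850066772354 0.0024521313774269137
scene chest ((500.8605041503906, -155.7154541015625), (243.94004821777344, 176.73028564453125), 85.468505859375) 0.10941565919775206
top chest ((499.8931579589844, -153.9993896484375), (238.8282928466797, 173.24896240234375), 85.64143371582031) 0.10914876026582006
[ 17 114 212] [ 13 147 156] [ 12 150 151]
[-1.4 -4.9 -2.2 20.  24.7 21.  18.5 17.2 15.6 13.6 15.7 16.8 12.1  9.1
 12.   7.7  5.3  6.2  5.6 -2.  -3.6 -4.3]
```

View pics/crop1.png

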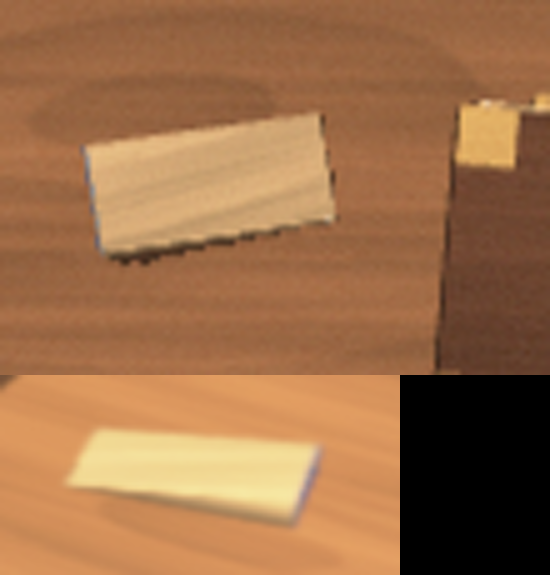

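The crop shows the beech wedge with its blue thick end at left (+y) and thin end at right, facing the chest corner. That confirms the choice.

```bash
python3 - <<'E'
import pickle,cv2,numpy as np; from h import *
d=pickle.load(open("cams0.pkl","rb"));c=d["top"]
px=lambda p:(np.array(p)+.5)/5-.5+[235,150]
A=onplane(c,px([[84,147],[101,252]]),.026);B=onplane(c,px([[320,113],[334,219]]),.003)
print(A,B); tk=A[:,:2].mean(0);th=B[:,:2].mean(0);v=th-tk;print("thick",tk,"thin",th,"len",np.linalg.norm(v),"yaw",np.degrees(np.arctan2(v[1],v[0])))
wa=A[0]-A[1];print("yaw thick",np.degrees(np.arctan2(wa[1],wa[0]))-90,"w",np.linalg.norm(wa),np.linalg.norm(B[0]-B[1]))
y=np.radians(-4.4);R=np.array([[np.cos(y),-np.sin(y)],[np.sin(y),np.cos(y)]]);ce=np.array([.5003,-.1545])
f=ce+R@[.066,.098];print("foot",f,"push dir -y chest",-R[:,1])
# chest brass corners top at z=.11 (top cam)
hsv=cv2.cvtColor(c["frame"],cv2.COLOR_BGR2HSV);m=cv2.inRange(hsv,(12,100,170),(28,255,255));m[:160]=0;m[260:]=0;m[:,:318]=0;m[:,430:]=0
n,l,s,cc=cv2.connectedComponentsWithStats(m)
for k in range(1,n):
  if s[k,4]>40: print(s[k],onplane(c,cc[k:k+1],.11).round(4))
E
```

```text
[[0.57811784 0.1621461  0.026     ]
 [0.52034197 0.151393   0.026     ]] [[0.60174442 0.03355643 0.003     ]
 [0.54223239 0.0248921  0.003     ]]
thick [0.54922991 0.15676955] thin [0.5719884  0.02922427] len 0.12955982601881552 yaw -79.88292315120583
yaw thick -79.45687732922153 w 0.05876801553914741 0.060139441323421944
foot [ 0.57362395 -0.06185229] push dir -y chest [-0.07671903 -0.99705275]
[326 168  23  16 164] [[ 0.5774 -0.0593  0.11  ]]
[407 177  14  13 145] [[ 0.5604 -0.2633  0.11  ]]
[322 225  12  12 141] [[ 0.4376 -0.0454  0.11  ]]
[403 232  12  12 134] [[ 0.4213 -0.2523  0.11  ]]
```

```bash
python3 -m creep '[[0,0,0,0,0,-0.125,0.6],[0,0,0,0,0,-0.125,0.6],[-3.5,2.3,0,0,0,0,0.6],[-3.5,2.3,0,0,0,0,0.6],[-3.5,2.3,0,0,0,0,0.6],[-3.5,2.3,0,0,0,0,0.6],[-3.5,2.3,0,0,0,0,0.6],[-3.5,2.3,0,0,0,0,0.6],[-3.5,2.3,0,0,0,0,0.6],[-3.5,2.3,0,0,0,0,0.6],[-3.5,2.3,0,0,0,0,0.6],[-3.5,2.3,0,0,0,0,0.6],[-3.5,2.3,0,0,0,0,0.6],[-3.5,2.3,0,0,0,0,0.6],[0,0,0,0,0,0,0.6]]'
```

```text
time_s: 1.6
tool_pos: [0.4621, 0.1589, 0.2841]
tool_rot: [-179.6, 0.6, 86.4]
force: [-0.1, -0.2, -0.1]
grip_width: 0.0522
```

```bash
python3 -m creep '[[-3,1.2,2,0,0,0.014,0.6],[-3,1.2,4,0,0,0,0.6],[0,0,4,0,0,0,0.6],[0,0,4,0,0,0,0.6],[0,0,3,0,0,0,0.6],[0,0,1.5,0,0,0,0.6],[0,0,0,0,0,0,0.6]]'
```

```text
time_s: 2.3
tool_pos: [0.4804, 0.0952, 0.0932]
tool_rot: [-179.6, 0.4, 85.5]
force: [0.3, -0.4, 0.4]
grip_width: 0.0523
```

```bash
python3 -m creep '[[0,0,1.2,0,0,0,0.6],[0,0,0.8,0,0,0,0.6],[0,0,0,0,0,0,0.6],[0,1,0,0,0,0,0.6],[0,0.5,0,0,0,0,0.6],[0,0.5,0,0,0,0,0.6],[0,0.5,0,0,0,0,0.6],[0,0.5,0,0,0,0,0.6],[0,0.5,0,0,0,0,0.6],[0,0.5,0,0,0,0,0.6],[0,0.5,0,0,0,0,0.6],[0,0.5,0,0,0,0,0.6],[0,0.5,0,0,0,0,0.6],[0,0,0,0,0,0,0.6]]'
```

```text
time_s: 3.7
tool_pos: [0.5427, 0.0931, 0.0754]
tool_rot: [-179.9, 0.2, 85.6]
force: [-0.8, -0.2, -0.6]
grip_width: 0.0525
```

```bash
python3 -m creep '[[0,0.3,0,0,0,0,0.6],[0,0,0,0,0,0,0.6],[0,-2,0,0,0,0,0.6],[0,-2,-2,0,0,0,0.6],[0,0,-4,0,0,0,0.6],[0,0,-4,0,0,0,0.6],[2,-4,-2,0,0,0,0.3],[4,-3,0,0,0,0,0.3],[4,-2,0,0,0,0,0.3],[4,0,0,0,0,0,0.3],[0,0,0,0,0,0,0.3]]'; python3 - <<'E'
from cell import env,optics
import cv2,numpy as np,pickle
from h import *
c=optics.read_camera("top"); pickle.dump(c,open("top1.pkl","wb"))
cv2.imwrite("pics/t1.png",cv2.resize(c["frame"][140:270,220:430],None,fx=3.8,fy=3.8,interpolation=cv2.INTER_CUBIC))
W=cloud(c); m=(abs(W[...,2]-.11)<.006)&(abs(W[...,0]-.5)<.12)&(abs(W[...,1]+.155)<.16)
print(cv2.minAreaRect(np.float32(W[m][:,:2]*1000)))
E
```

```text
time_s: 4.8
tool_pos: [0.4244, 0.2457, 0.2011]
tool_rot: [179.8, -0.0, 85.2]
force: [0.2, -0.6, -0.4]
grip_width: 0.0279
((500.1004943847656, -154.30950927734375), (239.34507751464844, 173.74948120117188), 85.64861297607422)
```

View pics/t1.png

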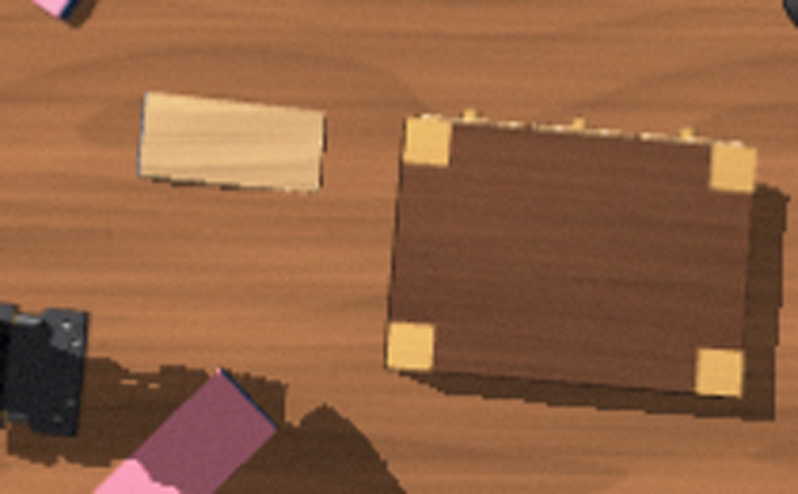

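The wedge is now square to the chest: thick end (147,93)–(139,175) and thin end (324,112)–(319,190) in the crop. The chest has not moved.

```bash
python3 - <<'E'
import pickle,cv2,numpy as np; from h import *
c=pickle.load(open("top1.pkl","rb"))
px=lambda p:(np.array(p)+.5)/3.8-.5+[220,140]
A=onplane(c,px([[147,93],[139,175]]),.026);B=onplane(c,px([[324,112],[319,190]]),.003)
tk=A[:,:2].mean(0);th=B[:,:2].mean(0);v=th-tk;print("thick",tk,"thin",th,np.linalg.norm(v),"yaw",np.degrees(np.arctan2(v[1],v[0])))
y=np.radians(-4.4);R=np.array([[np.cos(y),-np.sin(y)],[np.sin(y),np.cos(y)]]);ce=np.array([.5003,-.1545])
for n,p in(("thick",tk),("thin",th)):print(n,"chest frame",R.T@(p-ce))
for yy in(.27,.30):print(ce+R@[.066,yy])
E
```

```text
thick [0.5897302  0.14626373] thin [0.58176944 0.01751875] 0.12899086494294798 yaw -93.53829494785202
thick chest frame [0.06609233 0.3067383 ]
thin chest frame [0.06803222 0.17776203]
[0.58681962 0.10964079]
[0.58912119 0.13955237]
```

```bash
python3 -m creep '[[0,0,0,0,0,0.142,0.3],[0,0,0,0,0,0.142,0.3],[0,0,0,0,0,0.142,0.3],[0,0,0,0,0,0.142,0.3],[0,0,0,0,0,0.142,0.3],[0,0,0,0,0,0.142,0.3],[0,0,0,0,0,0.142,0.3],[0,0,0,0,0,0.142,0.3],[0,0,0,0,0,0.142,0.3],[0,0,0,0,0,0.142,0.3],[0,0,0,0,0,0.142,0.3],[3.5,1,0,0,0,0,0.3],[3.5,1,0,0,0,0,0.3],[3.5,1,0,0,0,0,0.3],[3.5,1,0,0,0,0,0.3],[3.5,1,0,0,0,0,0.3],[0,0,0,0,0,0,0.3]]'
```

```text
time_s: 6.55
tool_pos: [0.5985, 0.1342, 0.1989]
tool_rot: [179.1, -0.2, -9.8]
force: [-0.1, -0.7, 0.2]
grip_width: 0.0256
```

```bash
python3 -m creep '[[0,0,0,0.015,0,-0.094,0.3],[0,0,0,0,0,0,0.3],[-0.5,-2.2,0,0,0,0,0.3],[-0.5,-2.2,0,0,0,0,0.3],[0,0,0,0,0,0,0.3],[0,0,4,0,0,0,0.3],[0,0,3,0,0,0,0.3],[0,0,2,0,0,0,0.3],[0,0,0,0,0,0,0.3]]'
```

```text
time_s: 7.45
tool_pos: [0.5906, 0.1684, 0.107]
tool_rot: [179.6, -0.2, -5.5]
force: [-0.5, -0.7, -0.1]
grip_width: 0.0261
```

```bash
python3 -m creep '[[0,0,1.6,0,0,-0.019,0.3],[0,0,1.4,0,0,0,0.3],[0,0,0.2,0,0,0,0.3],[0,0.6,0,0,0,0,0.3],[0,0.5,0,0,0,0,0.3],[0,0.5,0,0,0,0,0.3],[0,0.5,0,0,0,0,0.3],[0,0.5,0,0,0,0,0.3],[0,0.5,0,0,0,0,0.3],[0,0.5,0,0,0,0,0.3],[0,0.5,0,0,0,0,0.3],[0,0.5,0,0,0,0,0.3],[0,0.5,0,0,0,0,0.3],[0,0.5,0,0,0,0,0.3],[0,0.5,0,0,0,0,0.3],[0,0,0,0,0,0,0.3]]'
```

```text
time_s: 9.05
tool_pos: [0.5884, 0.0999, 0.0782]
tool_rot: [179.7, -0.6, -4.6]
force: [0.2, -0.4, -0.3]
grip_width: 0.0262
```

```bash
python3 -m creep '[[-0.1,0.3,0.3,0,0,0,0.3],[-0.1,0.4,0.1,0,0,0,0.3],[0,0.4,0,0,0,0,0.3],[0,0.4,0,0,0,0,0.3],[0,0.4,0,0,0,0,0.3],[0,0.3,0,0,0,0,0.3],[0,0,0,0,0,0,0.3]]'; python3 - <<'E'
from cell import env,optics
import cv2,pickle
print(env.get_obs()["force"])
c=optics.read_camera("scene"); pickle.dump(c,open("s2.pkl","wb"))
t=optics.read_camera("top"); pickle.dump(t,open("t2.pkl","wb"))
import numpy as np
a=cv2.resize(c["frame"][140:240,230:390],None,fx=5,fy=3,interpolation=cv2.INTER_CUBIC)
b=cv2.resize(t["frame"][150:210,240:400],None,fx=5,fy=5,interpolation=cv2.INTER_CUBIC)
cv2.imwrite("pics/p2.png",np.vstack([a,b[:300]]))
E
```

```text
time_s: 9.75
tool_pos: [0.5848, 0.0775, 0.0744]
tool_rot: [179.8, -0.6, -4.5]
force: [0.7, -0.5, 1.2]
grip_width: 0.0262
[ 0.70239223 -0.51097461  1.18670803]
```

View pics/p2.png

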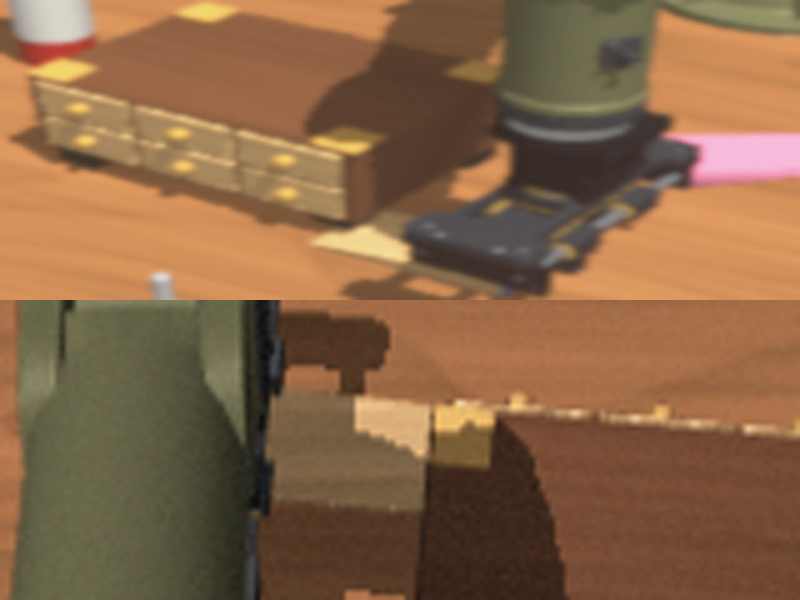

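The crop shows the wedge's thin end passing under the corner and nothing displaced. I'll go in slowly from here.

```bash
for i in 1 ; do python3 -m creep '[[0,0.3,0,0,0,0,0.3],[0,0.3,0,0,0,0,0.3],[0,0.3,0,0,0,0,0.3],[0,0,0,0,0,0,0.3]]'; python3 -m creep '[[0,0.2,0,0,0,0,0.3],[0,0.2,0,0,0,0,0.3]]'; python3 -m creep '[[0,0.2,0,0,0,0,0.3],[0,0.2,0,0,0,0,0.3]]'; done
```

```text
time_s: 10.25
tool_pos: [0.584, 0.0687, 0.0743]
tool_rot: [179.8, -0.6, -4.5]
force: [-0.2, 0.2, 0.4]
grip_width: 0.026
time_s: 10.45
tool_pos: [0.5836, 0.0647, 0.0743]
tool_rot: [179.8, -0.6, -4.4]
force: [0.2, 0.2, -0.2]
grip_width: 0.0259
time_s: 10.65
tool_pos: [0.5832, 0.0605, 0.0743]
tool_rot: [179.8, -0.6, -4.4]
force: [0.1, 0.7, -0.2]
grip_width: 0.0259
```

```bash
python3 -m creep '[[0,0.2,0,0,0,0,0.3],[0,0.2,0,0,0,0,0.3]]'
```

```text
time_s: 10.85
tool_pos: [0.5829, 0.0562, 0.0743]
tool_rot: [179.8, -0.6, -4.4]
force: [0.6, -0.9, -0.2]
grip_width: 0.026
```

```bash
python3 -m creep '[[0,0.2,0,0,0,0,0.3],[0,0.15,0,0,0,0,0.3]]'
```

```text
time_s: 11.05
tool_pos: [0.5826, 0.0522, 0.0743]
tool_rot: [179.8, -0.6, -4.4]
force: [-0.1, 0.6, 0.4]
grip_width: 0.0258
```

```bash
python3 -m creep '[[0,0.15,0,0,0,0,0.3],[0,0.15,0,0,0,0,0.3]]'
```

```text
time_s: 11.25
tool_pos: [0.5823, 0.0489, 0.0743]
tool_rot: [179.8, -0.6, -4.4]
force: [0.4, 0.2, 0.1]
grip_width: 0.0258
```

```bash
python3 -m creep '[[0,0.15,0,0,0,0,0.3],[0,0.15,0,0,0,0,0.3]]'
```

```text
time_s: 11.45
tool_pos: [0.582, 0.0457, 0.0743]
tool_rot: [179.8, -0.6, -4.4]
force: [0.2, 0.4, 1.0]
grip_width: 0.0261
```

```bash
python3 -m creep '[[0,0.1,0,0,0,0,0.3],[0,0.1,0,0,0,0,0.3]]'
```

```text
time_s: 11.65
tool_pos: [0.5819, 0.0437, 0.0743]
tool_rot: [179.8, -0.6, -4.5]
force: [0.0, 2.6, -0.9]
grip_width: 0.0257
```

```bash
python3 -m creep '[[0,0.1,0,0,0,0,0.3],[0,0.1,0,0,0,0,0.3]]'
```

```text
time_s: 11.85
tool_pos: [0.5818, 0.0433, 0.0743]
tool_rot: [180.0, -0.6, -4.4]
force: [1.0, 3.0, -0.1]
grip_width: 0.0264
```

```bash
python3 -m creep '[[0,0.13,0,0,0,0,0.3]]'; python3 -m creep '[[0,0.13,0,0,0,0,0.3]]'
```

```text
time_s: 11.95
tool_pos: [0.5817, 0.0431, 0.0743]
tool_rot: [-180.0, -0.6, -4.4]
force: [0.2, 3.7, -0.8]
grip_width: 0.0262
time_s: 12.05
tool_pos: [0.5816, 0.0429, 0.0743]
tool_rot: [-179.9, -0.6, -4.3]
force: [0.9, 5.2, -0.1]
grip_width: 0.0258
```

```bash
python3 -m creep '[[0,0.12,0,0,0,0,0.3]]'; python3 -m creep '[[0,0.12,0,0,0,0,0.3]]'
```

```text
time_s: 12.15
tool_pos: [0.5816, 0.0428, 0.0743]
tool_rot: [-179.8, -0.6, -4.3]
force: [1.4, 5.2, -0.3]
grip_width: 0.0262
time_s: 12.25
tool_pos: [0.5815, 0.0427, 0.0744]
tool_rot: [-179.7, -0.6, -4.2]
force: [0.0, 4.2, -0.7]
grip_width: 0.026
```

```bash
python3 -m creep '[[0,-0.5,0,0,0,0,0.3],[0,-1,0,0,0,0,0.3],[0,-2,0,0,0,0,0.2],[0,-3,-1,0,0,0,0],[0,-4,-4,0,0,0,0],[-2,-4,-5,0,0,0,0],[0,-4,-5,0,0,0,0],[0,-4,-3,0,0,0,0],[0,-2,0,0,0,0,0],[0,0,0,0,0,0,0]]'; python3 - <<'E'
from cell import env,optics
import cv2,numpy as np,pickle
from h import *
c=optics.read_camera("top");s=optics.read_camera("scene"); pickle.dump((c,s),open("t3.pkl","wb"))
d0=pickle.load(open("cams0.pkl","rb"))
for n,q in(("top",c),("scene",s),("top0",d0["top"]),("scene0",d0["scene"])):
    W=cloud(q); m=(abs(W[...,2]-.11)<.006)&(abs(W[...,0]-.5)<.12)&(abs(W[...,1]+.155)<.15)
    P=W[m]; A=np.c_[P[:,:2]-[.5,-.155],np.ones(len(P))]; k=np.linalg.lstsq(A,P[:,2],rcond=None)[0]
    print(n,cv2.minAreaRect(np.float32(P[:,:2]*1000)),"tilt deg",np.degrees(k[:2]).round(2),k[2].round(4))
a=cv2.resize(s["frame"][140:240,230:390],None,fx=5,fy=3,interpolation=cv2.INTER_CUBIC)
b=cv2.resize(c["frame"][150:210,240:400],None,fx=5,fy=5,interpolation=cv2.INTER_CUBIC)
cv2.imwrite("pics/p3.png",np.vstack([a,b]))
E
```

```text
time_s: 13.25
tool_pos: [0.5819, 0.2687, 0.2314]
tool_rot: [179.4, -0.5, -4.7]
force: [-0.0, -0.2, -1.0]
grip_width: 0.0003
top ((499.97540283203125, -154.2931671142578), (239.5786895751953, 173.34664916992188), 85.5926513671875) tilt deg [-0.07  0.02] 0.1092
scene ((502.05242919921875, -154.7892303466797), (241.54876708984375, 176.2091064453125), 85.53245544433594) tilt deg [-0.23 -0.07] 0.1094
top0 ((499.8931579589844, -153.9993896484375), (238.8282928466797, 173.24896240234375), 85.64143371582031) tilt deg [-0.03 -0.02] 0.1092
scene0 ((500.8605041503906, -155.7154541015625), (243.94004821777344, 176.73028564453125), 85.468505859375) tilt deg [-0.2  -0.06] 0.1094
```

View pics/p3.png

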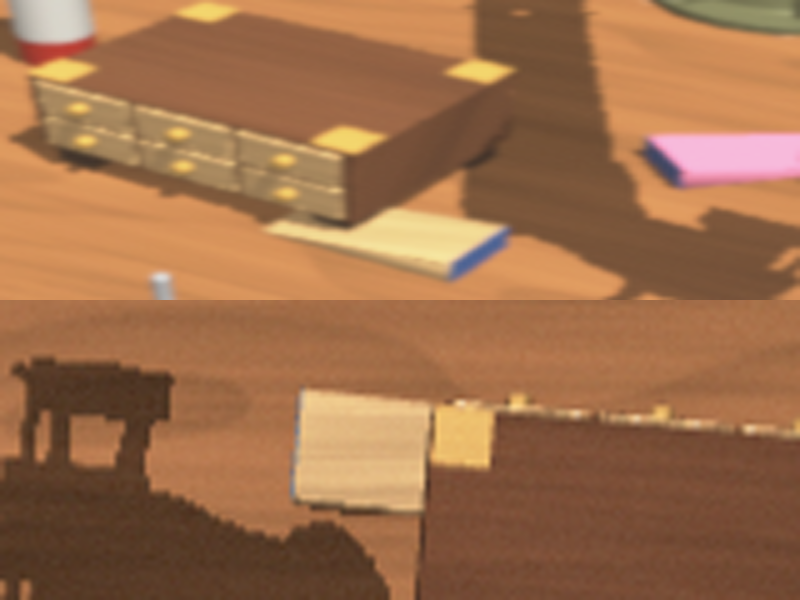

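The chest's level and place are unchanged, and the wedge lies squarely under the corner foot. Next I go above the corner to press.

```bash
python3 -m creep '[[0.2,3.6,0,0.01,0,-0.006,0],[0.2,3.6,0,0,0,0,0],[0.2,3.6,0,0,0,0,0],[0.2,3.6,0,0,0,0,0],[0.2,3.6,0,0,0,0,0],[0.2,3.6,0,0,0,0,0],[0.2,3.6,0,0,0,0,0],[0.2,3.6,0,0,0,0,0],[0.2,3,0,0,0,0,0],[0,0,0,0,0,0,0]]'
```

```text
time_s: 14.35
tool_pos: [0.5563, -0.0964, 0.2175]
tool_rot: [178.6, 1.1, -6.7]
force: [-1.0, -0.8, 0.1]
grip_width: 0.0004
```

```bash
python3 -m creep '[[0.6,-1.7,0,0.024,0.019,-0.04,0],[0.5,-1.5,0,0,0,0,0],[0,0,0,0,0,0,0],[0,0,0,0,0,0,0]]'
```

```text
time_s: 14.75
tool_pos: [0.5653, -0.0724, 0.2125]
tool_rot: [179.8, 0.6, -5.2]
force: [-0.4, -0.5, -0.6]
grip_width: 0.0005
```

```bash
python3 -m creep '[[0.6,-0.8,0,0,0.01,-0.012,0],[0.2,-0.4,1,0,0,0,0],[0,0,1,0,0,0,0],[0,0,0.3,0,0,0,0],[0,0,0,0,0,0,0]]'
```

```text
time_s: 15.25
tool_pos: [0.5743, -0.0592, 0.1862]
tool_rot: [179.7, 0.1, -4.3]
force: [-0.3, 0.9, -0.3]
grip_width: 0.0003
```

```bash
python3 -m creep '[[0,0.25,0.25,0,0,0,0],[0,0,0.2,0,0,0,0],[0,0,0.1,0,0,0,0]]'; python3 -m creep '[[0,0,0.1,0,0,0,0],[0,0,0.1,0,0,0,0]]'
```

```text
time_s: 15.55
tool_pos: [0.574, -0.0626, 0.1803]
tool_rot: [179.7, 0.1, -4.4]
force: [0.2, 0.7, 0.4]
grip_width: 0.0006
time_s: 15.75
tool_pos: [0.5741, -0.0627, 0.1801]
tool_rot: [179.8, 0.1, -4.4]
force: [-3.6, 0.7, 6.3]
grip_width: 0.0003
```

```bash
python3 -m creep '[[-0.04,0,0.12,0,0,0,0]]';python3 -m creep '[[-0.04,0,0.12,0,0,0,0]]'
```

```text
time_s: 15.85
tool_pos: [0.574, -0.0628, 0.1801]
tool_rot: [179.8, 0.1, -4.4]
force: [-3.4, 0.7, 6.9]
grip_width: 0.0004
time_s: 15.95
tool_pos: [0.5739, -0.0628, 0.1801]
tool_rot: [179.9, 0.0, -4.4]
force: [-2.1, 0.4, 5.2]
grip_width: 0.0008
```

```bash
python3 -m creep '[[-0.05,0,0.2,0,0,0,0]]';python3 -m creep '[[-0.05,0,0.2,0,0,0,0]]'
```

```text
time_s: 16.05
tool_pos: [0.5739, -0.0628, 0.1799]
tool_rot: [179.9, -0.1, -4.4]
force: [-3.8, 0.8, 11.6]
grip_width: 0.0006
time_s: 16.15
tool_pos: [0.5739, -0.0629, 0.18]
tool_rot: [180.0, -0.1, -4.4]
force: [-4.0, -0.2, 10.6]
grip_width: 0.0004
```

```bash
python3 - <<'E'
from cell import env,optics
import cv2,numpy as np,pickle
from h import *
s=optics.read_camera("scene");c=optics.read_camera("top")
a=cv2.resize(s["frame"][140:240,230:390],None,fx=5,fy=3,interpolation=cv2.INTER_CUBIC)
b=cv2.resize(c["frame"][90:290],None,fx=1.25,fy=1.25,interpolation=cv2.INTER_CUBIC)
cv2.imwrite("pics/p4.png",np.vstack([a,b]))
W=cloud(s); m=(abs(W[...,2]-.11)<.006)&(abs(W[...,0]-.5)<.12)&(abs(W[...,1]+.155)<.15);P=W[m]
A=np.c_[P[:,:2]-[.5,-.155],np.ones(len(P))];k=np.linalg.lstsq(A,P[:,2],rcond=None)[0]
print(cv2.minAreaRect(np.float32(P[:,:2]*1000)),np.degrees(k[:2]).round(2),k[2])
for i in range(3):
    optics.read_camera("wrist");o=env.get_obs();print(o["time_s"],o["force"].round(1) if hasattr(o["force"],"round") else o["force"],o["tool_pos"])
E
```

```text
((500.35858154296875, -156.2971649169922), (244.3390350341797, 177.6251220703125), 85.95186614990234) [-0.35 -0.14] 0.10932737909920935
16.3 [-3.6  1.2  9.7] [ 0.57383515 -0.06286476  0.18000135]
16.35 [-3.9  1.2 10.6] [ 0.57384961 -0.06286604  0.18000008]
16.4 [-3.3  1.3  9.7] [ 0.57385948 -0.06288083  0.17999836]
```

View pics/p4.png

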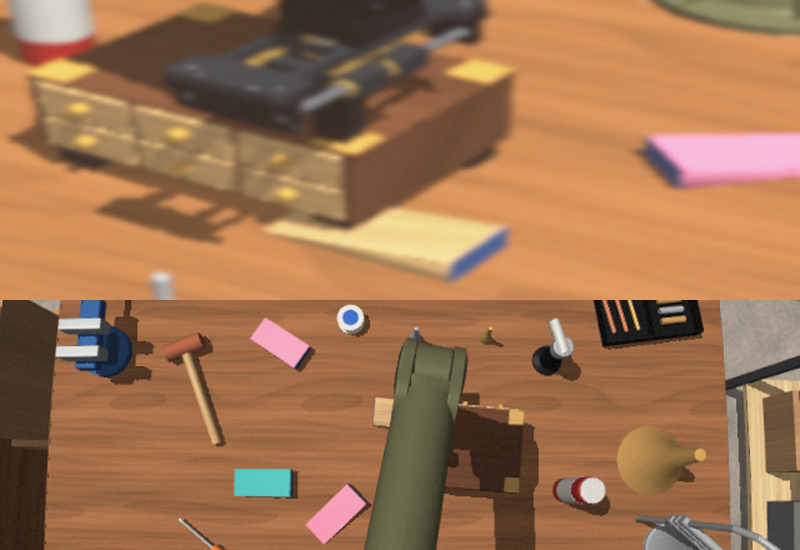

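The fingertips press on the corner, the wedge (390,235 in the upper crop) sits unmoved under the foot, and the force holds steady at about 10 N.

```bash
python3 -c "
from cell import env,order
print(order.sign_off()); o=env.get_obs(); print(o['time_s'],o['force'],o['tool_pos'])"
```

```text
the job is handed in; nothing more can be done
None
the job is handed in; nothing more can be done
```

The job is handed in at about 16.4 s on the robot's clock. The wedge is snug under the short foot, and the arm was still pressing on the corner when I signed off.

- **What I did:** I squared the beech wedge to the chest by pushing on its side. Then I pushed it from its thick end, thin end first, along the bench under the short foot until the push settled at about 4–5 N. I backed off and pressed the closed fingertips on the chest top above that foot.
- **Pressing:** The downward force held at 10–11 N. The fingertips stayed at 110 mm height within about 0.3 mm from 6 to 11 N, so the corner did not give and nothing rocked.
- **Chest and wedge:** After wedging, the top camera showed the chest within about 0.3 mm and 0.1° of its start, and level. The last picture shows the wedge still in place under the foot.
- **Other things:** I saw nothing else moved in the last picture. The arm hid part of that view, and most of the screwdriver fell outside the crop.
- **Checks that disagreed:**
  - A sideways force of 3–4 N on the fingertips stayed during the press.
  - The scene camera's last tilt fit read 0.35°, against 0.20° at the start. The gripper hid part of the top in that view, so I put less weight on it.

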